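# Tip a glued-up box onto the planing board and wedge it fast

## Task

Set up the finger-jointed pine box for planing: push its top so that it tips over the edge of the planing board and lies on its back on the board, between the side fence and the tapered cheek. Push it home into the corner, against the end stop and the side fence, then slide the dark wooden wedge, thin end first, between the box and the tapered cheek until it is tight, and let go. Do not disturb the block plane, the sanding block or the marking gauge.

Things in the scene. Friction and masses are not known exactly. Their poses are not given: they have to be found in the camera images.
- planing_board: Fixed board on the bench; cork-faced bed 235 x 215 mm, its top 15 mm above the bench. Origin: bench level, on its open front edge, on the centre line of the box's final place. x runs from the front edge to the end stop, y towards the tapered cheek, z up. The bed spans x 0 to 235, y -85 to 130. Straight side fence, 36 high: inner face y = -55, x 4 to 209.
- stop_face (a point): On the end stop's face at bed level, at x = 200, y = 0, z = 15 mm in the board's frame. The stop is a cross bar 36 mm high above the bed; the upper end of the box goes against it.
- cheek_mouth (a point): On the tapered cheek's inner face, at its front end and bed level (x = 22, y = 93, z = 15 mm in the board's frame). The cheek is 40 high, from x = 22 to 86, outer side at y = 125; its inner face leans in to y = 80 at x = 86, so the slot beside the box narrows towards the end stop by 11.4 degrees, the full angle of the wedge.
- wedge_seat (a point): Where the wedge's origin ends up when it jams with the box home and against the fence: x = 40, y = 72, z = 15 mm in the board's frame. The wedge's x axis is then turned 5.7 degrees clockwise (from above) from the board's x axis; its thick end sticks out 40 mm in front of the bed.
- pine_box: Loose closed box, pale pine with darker finger joints: 78 deep (x), 110 wide (y), 180 tall (z), about 0.55 kg. It stands upright on the bench with its back 3 to 12 mm from the board's front edge, nearly square to it. Origin: centre of its lower end; x points to its back (towards the board). Pushed near the top towards the board it tips over the bed's edge and falls by itself past about 28 degrees.
- box_middle (a point): Middle of the pine box, 90 mm from its lower end. Just tipped over, it lies some 30 mm short of the end stop. Finished: box on its back (its x axis down, its z axis along the board's x), with this point at x = 110, y = 0, z = 54 mm in the board's frame (so its lower end is at x = 20).
- wedge: Loose dark hardwood wedge on the bench, lying the way it is used: 160 long (x), 40 high (z), 50 thick (y) at the thick end (x = -80), evenly tapered on both sides (5.7 degrees each) to 18 at the thin end (x = 80); about 0.15 kg. Origin: middle of its underside; it balances 13 mm behind that, so let go with only its thin half on the bed it tips off the edge. Stays jammed by friction.
- plane: Bystander: metal block plane, 52 x 164 x 57 mm, origin at the centre of its underside. Leave it alone.
- sander: Bystander: brown cork sanding block, 62 x 116 x 34 mm, origin at the centre of its underside. Leave it alone.
- gauge: Bystander: wooden marking gauge lying on the bench, 66 x 220 x 80 mm, origin at the centre of its underside. Leave it alone.

How it is judged:
By the outcome, as a careful person would: the job done as asked, in the order asked, and still so for the second after the job is handed in, with the robot touching nothing.
It also fails if it takes over 72 s, if anything falls off the work surface, if the arm or the gripper's body presses on something with over 40 N, if the wrist force passes 120 N, or if a joint passes its speed limit or range.

## Robot

A 6-joint arm with a two-finger parallel gripper is mounted at the origin on a cart in front of the work surface, level with it; the furniture and walls round the work are solid. World frame = base frame: x ahead of the robot, y to its left, z up, the work surface at z = 0. Lengths are in m, angles in degrees, forces in N, time in s.
With the tool pointing down it reaches from about 0.4 to 0.825 m from the base axis. Payload 7 kg.
Tool frame: the origin (TCP) lies at the very end of the fingers, on their centre line; the grasp point (between the pads) lies behind it (r.grasp_offset is the z of the grasp point in the tool frame, in m); z points along the fingers, y is the direction in which the jaws open and shut (so a half turn about z gives the same grasp; the last joint's range is limited). The gripper opens to 88 mm and grips with 3 to 60 N. Pads are 19 mm wide; open, the fingers measure 130 mm over their backs; the gripper's body (78 mm by 193 mm) begins 47 mm behind the grasp point.
Start: joints at [-56.431, 20.546, 0.682, 0, -70.136, -16.507], TCP at [0.198, -0.645, 0.227] pointing down, gripper open.
Joint ranges: [-176.03, 176.03], [-82.01, 121.73], [-58.28, 71.71], [-173.87, 95.51], [-174.79, -0.11], [-173.66, 173.66]. Speed limits (degrees/s): [136.94, 136.94, 172.46, 180, 180, 180].

## Interface

Orientations are given as [roll, pitch, yaw] about the fixed x, y, z axes, in that order (R = Rz(yaw) Ry(pitch) Rx(roll)).
In Python, from plant import r gives the robot as it stands. The module is installed in compiled form; this text tells all that it offers.
- The arm moves only by the tool servo_tool, never from a script. Its argument "targets" is a list of rows, each an object of numbers: "dx", "dy", "dz": the shift along the world's x, y, z in cm; "spin": the turn about the world's z in rad; "grip": the opening in per cent of the stroke, from 0 (shut) to 100 (fully open). A call has exactly 10 rows; each row is the pose to reach, as a shift and turn from the pose commanded when the call began; what a row does not reach only later rows make up. A row lasts 1/12 s, in which the tool goes at most 41.7 mm and 7.16 degrees, less where a joint would pass 70% of its speed; a pose out of reach is approached as far as the arm can. A call with a gripper value outside its range is refused whole. The fingers move at their own pace and stop on an object; "squeeze" is the grip in N (left out, the last holds). Time passes only in rows, so rows that repeat a pose let the fingers close, or fill a call up. It gives the time, the measured TCP pose, the force and the opening at its end, in the units of the state.
- r.get_state(): the state, without advancing time (a new reading comes with each control period).
- r.capture(name): name is "side" or "top" or "wrist"; returns the picture (384x512x3 uint8, blue, green, red); there is no depth.
- r.get_calibration(name): a dict with "K" (3x3 intrinsics, pixels), "k1" (the pictures are not rectified: a ray, as slopes to the right and down, at radius r is drawn at 1 + k1 r^2 times it, then the intrinsics apply), "extrinsics" (4x4, takes a point from camera to world coordinates). Camera axes: x right, y down, z forward; pixel columns grow to the right and rows downward; lengths in m; the calibration is good to about 2 mm. A picture is of the moment at which its call begins: read the wrist's pose just before it. get_calibration takes no time and is no camera call; for the wrist camera it gives the pose at the moment of the call.
- r.close_job(): hands the job in, once; it reports no verdict.
Trained networks look in the newest picture that a camera, given by its name, has taken for a name from the list of things; names that differ only in an ending like _2 or _b are one class to them, and where a whole thing is asked for, a point or a joint stands for the part that bears it (a point fixed in the world has none). Each returns a list of dicts, best first, with "p" (0 to 1); they miss things now and then, are a little off and sometimes report something else, mostly with a low value. They report only what shows in the picture. A call takes as long as a camera call.
- r.cut_out(name, camera): "mask" (384x512 bool, what is visible of it) and "extent" ([left, top, right, bottom] in pixels, round what is visible of it).
The state is a dict: "time_s": time; "joints": joint angles; "qd": joint speeds; "joint_torque": joint torques, N m; "tcp_pos": TCP position; "eef_rot": TCP orientation; "contact_force": force on the tool from outside, world axes, zero at the start; "moment": the same for the moment, N m; "gripper_width": finger opening in m.
Only numpy, scipy, OpenCV 4.12 (cv2) and the standard library are available. Lean on these libraries where they do the work, as an engineer would, in place of code of your own. Each camera call takes 0.05 s, during which the arm holds its last target. There are 200 camera calls.

## Working session

There is one attempt and no reset: what is moved stays moved. The work goes in short steps, Python scripts to look and compute and a tool call to move; the robot and the scene stay as the last step left them, time stands still between calls to the robot, and variables do not carry over. Pictures are saved under pics/ and viewed, about 8 in all and at most 12, crops included, and the job is handed in when it is done.

Besides the shell and the picture viewer there is one more tool, called after "Request:" by a JSON object that holds its "api" and its "payload", one argument or row to a line. servo_tool: Moves the arm, as the interface text tells. Its arguments: {"type":"object","properties":{"targets":{"type":"array"},"squeeze":{"type":"number"}},"required":["targets"]}

```bash
mkdir -p pics; cat > h.py <<'E'
import numpy as np, cv2
from plant import r
def cal(n):
    c=r.get_calibration(n); return np.array(c["K"]),c["k1"],np.array(c["extrinsics"])
def ray(n,uv,c=None):
    K,k1,E=c or cal(n)
    d=np.array([(uv[0]-K[0,2])/K[0,0],(uv[1]-K[1,2])/K[1,1]]); s=d.copy()
    for _ in range(20): s=d/(1+k1*(s@s))
    return E[:3,3],E[:3,:3]@np.array([s[0],s[1],1])
def onz(n,uv,z,c=None):
    o,d=ray(n,uv,c); return o+d*(z-o[2])/d[2]
def proj(n,P,c=None):
    K,k1,E=c or cal(n); P=np.atleast_2d(P)
    q=(P-E[:3,3])@E[:3,:3]; s=q[:,:2]/q[:,2:]; s=s*(1+k1*(s**2).sum(1,keepdims=True))
    return s@K[:2,:2].T+K[:2,2]
E
python3 - <<'E'
from h import *
s=r.get_state(); print(s, r.grasp_offset)
for n in("side","top"):
    im=r.capture(n); cv2.imwrite(f"pics/{n}0.png",im)
    K,k,E=cal(n); print(n,K.round(1).tolist(),k,E.round(3).tolist())
    for t in("planing_board","pine_box","wedge","plane","sander","gauge"):
        for d in r.cut_out(t,n)[:2]:
            m=d["mask"]; ys,xs=np.nonzero(m); print(t,round(d["p"],2),d["extent"],xs.mean().round(),ys.mean().round(), m.sum())
            if d["p"]>.5: np.save(f"pics/{n}_{t}.npy",m)
E
```

```text
{'time_s': 0.0, 'joints': array([-5.64317708e+01,  2.05884560e+01,  6.34127095e-01, -1.91769704e-02,
       -7.01341703e+01, -1.65081879e+01]), 'qd': array([ 0.07815364,  0.06885046, -0.01731079,  0.00221914,  0.08211587,
        0.09707072]), 'joint_torque': array([ 2.99754516e-03, -5.82716417e+01,  2.93052417e+01,  6.99702457e+00,
        6.89351640e-03, -1.69596965e-04]), 'tcp_pos': array([ 0.19787468, -0.64484829,  0.22566195]), 'eef_rot': array([ 1.79910026e+02, -7.86487512e-03, -1.62946483e+02]), 'contact_force': array([0.60421116, 0.39376622, 0.67785203]), 'moment': array([0.01648595, 0.02254313, 0.00015275]), 'gripper_width': 0.08804798075870963} -0.0188
side [[378.4, 0.0, 256.7], [0.0, 378.4, 191.0], [0.0, 0.0, 1.0]] -0.07672190052077825 [[-0.982, -0.102, 0.16, 0.395], [-0.189, 0.598, -0.779, 1.036], [-0.017, -0.795, -0.607, 0.896], [0.0, 0.0, 0.0, 1.0]]
planing_board 0.75 [206.2, 203.0, 298.5, 280.2] 252.0 243.0 4026
planing_board 0.6 [220.2, 169.4, 241.5, 189.3] 232.0 180.0 403
pine_box 0.81 [251.7, 164.8, 292.1, 225.1] 270.0 192.0 1992
pine_box 0.69 [207.2, 204.3, 297.5, 
[... 212 characters left out ...]
168.6, 244.0, 191.3] 232.0 180.0 394
gauge 0.8 [203.3, 276.6, 279.0, 302.9] 238.0 291.0 835
top [[396.4, 0.0, 255.0], [0.0, 396.4, 191.2], [0.0, 0.0, 1.0]] -0.13755606114377744 [[0.011, -0.999, 0.044, 0.532], [-1.0, -0.011, 0.004, 0.018], [-0.003, -0.044, -0.999, 1.199], [0.0, 0.0, 0.0, 1.0]]
planing_board 0.83 [154.7, 147.9, 249.3, 237.9] 204.0 191.0 5676
pine_box 0.66 [242.1, 178.5, 277.5, 223.2] 259.0 199.0 1218
wedge 0.72 [338.5, 213.7, 391.6, 237.8] 368.0 227.0 662
wedge 0.32 [239.7, 175.4, 277.6, 227.4] 259.0 199.0 1299
plane 0.19 [337.8, 214.2, 393.6, 238.6] 368.0 226.0 744
sander 0.86 [287.8, 129.0, 333.0, 153.4] 311.0 141.0 880
gauge 0.57 [124.0, 158.2, 147.7, 225.6] 134.0 188.0 693
```

```bash
python3 - <<'E'
import cv2
im=cv2.imread("pics/top0.png"); cv2.imwrite("pics/topc.png",cv2.resize(im[110:290,100:420],None,fx=2.5,fy=2.5,interpolation=cv2.INTER_CUBIC))
im=cv2.imread("pics/side0.png"); cv2.imwrite("pics/sidec.png",cv2.resize(im[120:320,170:360],None,fx=3,fy=3,interpolation=cv2.INTER_CUBIC))
E
```

```text
(no output)
```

View pics/topc.png

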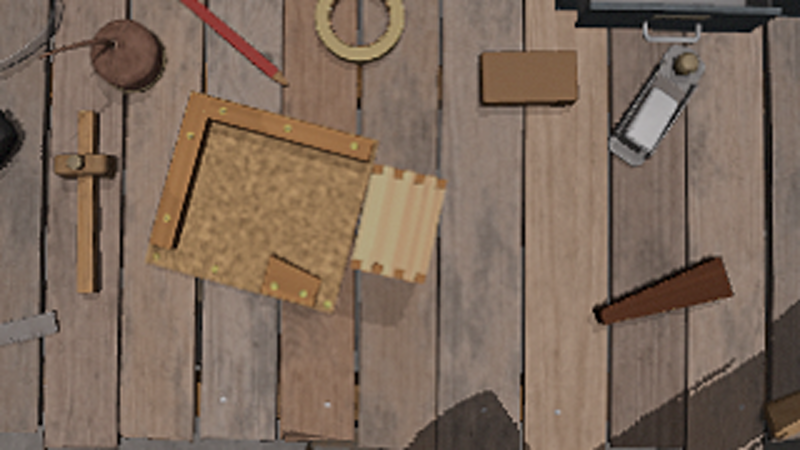

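View pics/sidec.png

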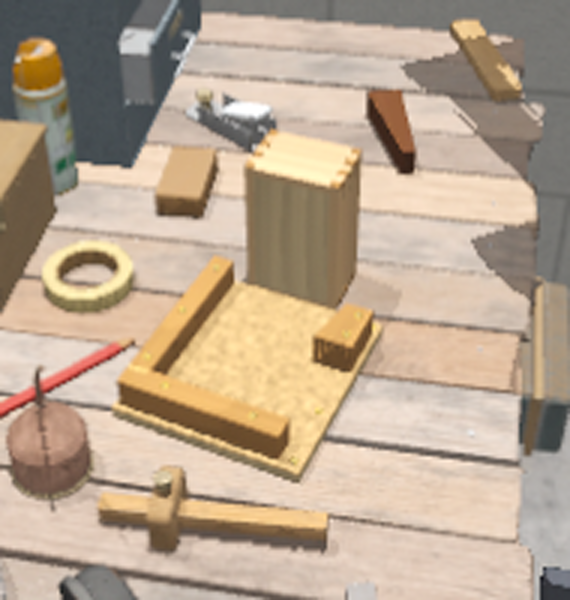

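The top view shows the board in the middle-left with its stop at the left, the fence on the upper side and the cheek at crop (292,280). The box stands right of it at (400,225), and the wedge lies at (665,290) with its thin end to the left. Next I'll fit poses by silhouettes plus corners.

```bash
cat >> h.py <<'E'
from scipy.optimize import minimize, least_squares
def cub(x0,x1,y0,y1,z0,z1): return np.array([[x,y,z] for x in(x0,x1) for y in(y0,y1) for z in(z0,z1)])/1000
def prism(q,z0,z1): return np.array([[x,y,z] for x,y in q for z in(z0,z1)])/1000
PARTS={"planing_board":[cub(0,235,-85,130,0,15),cub(4,235,-85,-55,15,51),cub(200,235,-85,115,15,51),prism([(22,93),(86,80),(86,125),(22,125)],15,55)],
"pine_box":[cub(-39,39,-55,55,0,180)],
"wedge":[prism([(-80,-25),(-80,25),(80,9),(80,-9)],0,40)]}
def T(p): 
    c,s=np.cos(p[2]),np.sin(p[2]); return np.array([[c,-s,0,p[0]],[s,c,0,p[1]],[0,0,1,p[3] if len(p)>3 else 0],[0,0,0,1.]])
def app(M,P): return np.atleast_2d(P)@M[:3,:3].T+M[:3,3]
def sil(n,parts,M,c,S=4):
    im=np.zeros((384*S,512*S),np.uint8)
    for P in parts:
        h=cv2.convexHull(((proj(n,app(M,P),c)+.5)*S).astype(np.float32)).astype(np.int32); cv2.fillConvexPoly(im,h,255)
    return cv2.resize(im,(512,384),interpolation=cv2.INTER_AREA)/255.
def fit(name,masks,p0,W=None):
    cs={n:cal(n) if n!="wrist" or W is None else W for n in masks}; bl={n:cv2.GaussianBlur(m.astype(float),(0,0),1) for n,m in masks.items()}
    f=lambda p:sum(((cv2.GaussianBlur(sil(n,PARTS[name],T([p[0]/100,p[1]/100,p[2]/10]),cs[n]),(0,0),1)-bl[n])**2).sum() for n in masks)
    q=np.array([p0[0]*100,p0[1]*100,p0[2]*10])
    for k in(1.5,.4): o=minimize(f,q,method="Nelder-Mead",options=dict(initial_simplex=[q]+[q+k*e for e in np.eye(3)],xatol=.005,fatol=.02)); q=o.x
    return np.array([q[0]/100,q[1]/100,q[2]/10]),o.fun
E
python3 - <<'E'
from h import *
c=cal("top")
B=[(0,130,15),(235,130,15),(86,80,55),(22,93,55),(22,125,55),(86,125,55),(200,-55,51),(4,-55,51)]
U=np.array([(332,312),(148,263),(270,254),(322,275),(313,303),(263,287),(210,122),(368,160)])/2.5+[100,110]-.3
f=lambda p:(proj("top",app(T(p),np.array(B)/1000),c)-U).ravel()
s=least_squares(f,[.5,.05,1.5]); print("corner",s.x,np.degrees(s.x[2]),f(s.x).round(1))
L=lambda n,t:np.load(f"pics/{n}_{t}.npy")
for ns in(["top"],["side"],["top","side"]):
    for t,p0 in(("planing_board",s.x),("pine_box",[.48,0.02,s.x[2]]),("wedge",[.42,-.35,2.0])):
        p,e=fit(t,{n:L(n,t) for n in ns},p0); print(ns,t,p.round(4),np.degrees(p[2]).round(2),round(e,1))
for a in("thin",): print(onz("top",(240+100-.3,110+316/2.5),.03),onz("top",(100+728/2.5,110+275/2.5),.04))
E
```

```text
corner [0.58097387 0.05418923 1.33067013] 76.24178216595523 [ 0.9 -0.2 -0.8 -0.4  0.5 -0.3 -0.1  1.2  0.8  0.7 -0.6  1.5 -1.1 -2.
  0.4 -0.7]
['top'] planing_board [0.5753 0.0541 1.3188] 75.56 65.3
['top'] pine_box [0.5568 0.0117 1.3655] 78.24 23.3
['top'] wedge [ 0.4775 -0.3055  1.8863] 108.08 13.9
['side'] planing_board [ 2.016  -5.0158 29.8807] 1712.04 360.5
['side'] pine_box [0.5659 0.2663 2.1612] 123.83 1476.3
['side'] wedge [ 0.4765 -0.3046  1.871 ] 107.2 8.2
['top', 'side'] planing_board [0.5763 0.0518 1.3342] 76.44 4345.6
['top', 'side'] pine_box [0.5559 0.0155 1.6736] 95.89 5566.5
['top', 'side'] wedge [ 0.4767 -0.3041  1.8759] 107.48 22.7
[ 0.45238206 -0.23014171  0.03      ] [ 0.50204626 -0.38301862  0.04      ]
```

```bash
python3 - <<'E'
from h import *
m={}
r.capture("side")
for t in("planing_board","pine_box"): m[t]=r.cut_out(t,"side")[0]["mask"]
r.capture("top"); tm={t:r.cut_out(t,"top")[0]["mask"] for t in m}
for t,p0 in(("planing_board",[.577,.054,1.325]),("pine_box",[.5568,.012,1.36])):
    for mm in({"side":m[t]},{"top":tm[t]},{"side":m[t],"top":tm[t]}):
        p,e=fit(t,mm,p0); print(list(mm),t,p.round(4),np.degrees(p[2]).round(2),round(e,1))
im=r.capture("wrist"); cv2.imwrite("pics/w0.png",im); print(r.cut_out("wedge","wrist")[:1])
K,k,E=cal("wrist"); print(E.round(3).tolist(),K[0,0])
E
```

```text
['side'] planing_board [0.5778 0.0539 1.3129] 75.22 20.9
['top'] planing_board [0.5757 0.0531 1.3224] 75.77 74.4
['side', 'top'] planing_board [0.5766 0.0536 1.3196] 75.61 109.1
['side'] pine_box [0.5592 0.0018 1.3243] 75.87 5.8
['top'] pine_box [0.5559 0.0116 1.3695] 78.47 4.8
['side', 'top'] pine_box [0.5572 0.0104 1.3512] 77.42 56.8
[]
[[-0.292, 0.923, 0.251, 0.13], [0.956, 0.282, 0.077, -0.667], [-0.0, 0.263, -0.965, 0.385], [0.0, 0.0, 0.0, 1.0]] 335.51738552405266
```

Request:
{"api": "servo_tool", "payload": {
  "targets": [
    {"dx": 17, "dy": 29, "dz": 0, "spin": 0.5, "grip": 0},
    {"dx": 17, "dy": 29, "dz": 0, "spin": 0.5, "grip": 0},
    {"dx": 17, "dy": 29, "dz": 0, "spin": 0.5, "grip": 0},
    {"dx": 17, "dy": 29, "dz": 0, "spin": 0.5, "grip": 0},
    {"dx": 17, "dy": 29, "dz": 0, "spin": 0.5, "grip": 0},
    {"dx": 17, "dy": 29, "dz": 0, "spin": 0.5, "grip": 0},
    {"dx": 33.9, "dy": 57.5, "dz": 0, "spin": 1.022, "grip": 0},
    {"dx": 33.9, "dy": 57.5, "dz": 0, "spin": 1.022, "grip": 0},
    {"dx": 33.9, "dy": 57.5, "dz": 0, "spin": 1.022, "grip": 0},
    {"dx": 33.9, "dy": 57.5, "dz": 0, "spin": 1.022, "grip": 0}
  ]
}}

```text
time_s: 1.93
tcp_pos: [0.41, -0.2843, 0.227]
eef_rot: [-179.9, -0.0, -105.3]
contact_force: [1.0, -0.5, -0.2]
gripper_width: 0.0265
```

Request:
{"api": "servo_tool", "payload": {
  "targets": [
    {"dx": 4, "dy": 7, "dz": -1, "spin": 0.016, "grip": 0},
    {"dx": 12.7, "dy": 21.4, "dz": -3, "spin": 0.016, "grip": 0},
    {"dx": 12.7, "dy": 21.4, "dz": -6.2, "spin": 0.016, "grip": 0},
    {"dx": 12.7, "dy": 21.4, "dz": -6.2, "spin": 0.016, "grip": 0},
    {"dx": 12.7, "dy": 21.4, "dz": -6.2, "spin": 0.016, "grip": 0},
    {"dx": 12.7, "dy": 21.4, "dz": -6.2, "spin": 0.016, "grip": 0},
    {"dx": 12.7, "dy": 21.4, "dz": -6.2, "spin": 0.016, "grip": 0},
    {"dx": 12.7, "dy": 21.4, "dz": -6.2, "spin": 0.016, "grip": 0},
    {"dx": 12.7, "dy": 21.4, "dz": -6.2, "spin": 0.016, "grip": 0},
    {"dx": 12.7, "dy": 21.4, "dz": -6.2, "spin": 0.016, "grip": 0}
  ]
}}

```text
time_s: 2.77
tcp_pos: [0.536, -0.0728, 0.1649]
eef_rot: [-180.0, -0.0, -104.7]
contact_force: [-0.8, 0.2, 0.7]
gripper_width: 0.0005
```

```bash
python3 - <<'E'
from h import *
print(r.get_state()["tcp_pos"],r.get_state()["eef_rot"],r.get_state()["gripper_width"])
im=r.capture("side"); cv2.imwrite("pics/s1.png",cv2.resize(im[100:280,170:360],None,fx=3,fy=3,interpolation=cv2.INTER_CUBIC))
E
```

```text
[ 0.53600306 -0.07276283  0.16491445] [-1.79989393e+02 -2.76676649e-04 -1.04742934e+02] 0.00045077141141555715
```

View pics/s1.png

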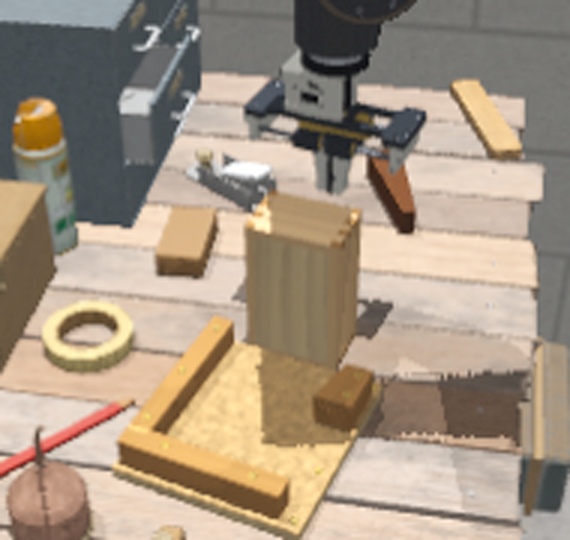

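The closed fingers (335,170) are behind the box (300,270) and centred on it. Pushing along the board's x.

Request:
{"api": "servo_tool", "payload": {
  "targets": [
    {"dx": 0.4, "dy": 1.55, "grip": 0},
    {"dx": 0.7, "dy": 2.7, "grip": 0},
    {"dx": 0.9, "dy": 3.5, "grip": 0},
    {"dx": 1.1, "dy": 4.3, "grip": 0},
    {"dx": 1.3, "dy": 5.05, "grip": 0},
    {"dx": 1.5, "dy": 5.8, "grip": 0},
    {"dx": 1.7, "dy": 6.6, "grip": 0},
    {"dx": 1.9, "dy": 7.4, "grip": 0},
    {"dx": 2.1, "dy": 8.15, "grip": 0},
    {"dx": 2.3, "dy": 8.95, "grip": 0}
  ]
}}

```text
validation failed for argument at $.ta...
```

Request:
{"api": "servo_tool", "payload": {
  "targets": [
    {"dx": 0.2, "dy": 0.7, "grip": 0},
    {"dx": 0.35, "dy": 1.4, "grip": 0},
    {"dx": 0.5, "dy": 2.0, "grip": 0},
    {"dx": 0.7, "dy": 2.7, "grip": 0},
    {"dx": 0.85, "dy": 3.3, "grip": 0},
    {"dx": 1.0, "dy": 3.9, "grip": 0},
    {"dx": 1.1, "dy": 4.3, "grip": 0},
    {"dx": 1.1, "dy": 4.3, "grip": 0},
    {"dx": 0, "dy": 0, "grip": 0},
    {"dx": -1.5, "dy": -6, "grip": 0}
  ]
}}

```text
validation failed for argument at $.ta...
```

```bash
python3 - <<'E'
from h import *
print(r.get_state()["tcp_pos"],r.get_state()["contact_force"])
im=r.capture("side"); cv2.imwrite("pics/s2.png",cv2.resize(im[100:280,170:360],None,fx=3,fy=3,interpolation=cv2.INTER_CUBIC))
E
```

```text
[ 0.5359986  -0.07302654  0.16510587] [ 0.20061594 -1.54261917 -0.19796386]
```

View pics/s2.png

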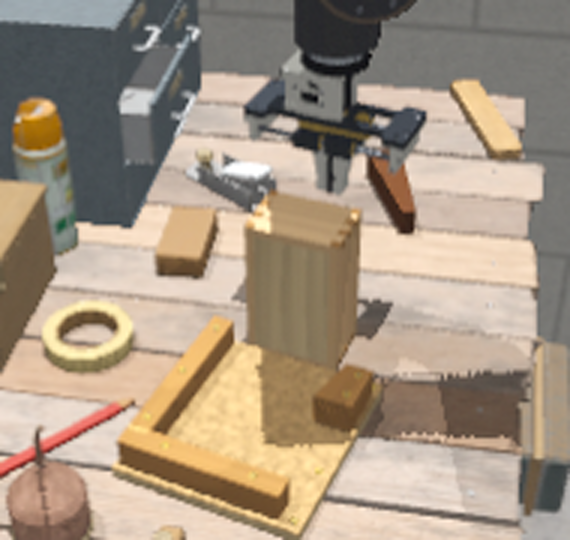

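Both calls were refused because the rows need all five fields, and nothing has moved (4 pictures viewed so far). I'll resend them with every field.

Request:
{"api": "servo_tool", "payload": {
  "targets": [
    {"dx": 0.4, "dy": 1.55, "dz": 0, "spin": 0, "grip": 0},
    {"dx": 0.7, "dy": 2.7, "dz": 0, "spin": 0, "grip": 0},
    {"dx": 0.9, "dy": 3.5, "dz": 0, "spin": 0, "grip": 0},
    {"dx": 1.1, "dy": 4.3, "dz": 0, "spin": 0, "grip": 0},
    {"dx": 1.3, "dy": 5.05, "dz": 0, "spin": 0, "grip": 0},
    {"dx": 1.5, "dy": 5.8, "dz": 0, "spin": 0, "grip": 0},
    {"dx": 1.7, "dy": 6.6, "dz": 0, "spin": 0, "grip": 0},
    {"dx": 1.9, "dy": 7.4, "dz": 0, "spin": 0, "grip": 0},
    {"dx": 2.1, "dy": 8.15, "dz": 0, "spin": 0, "grip": 0},
    {"dx": 2.3, "dy": 8.95, "dz": 0, "spin": 0, "grip": 0}
  ]
}}

```text
time_s: 3.7
tcp_pos: [0.5595, 0.0183, 0.1644]
eef_rot: [180.0, 0.0, -104.7]
contact_force: [0.1, -0.4, 1.3]
gripper_width: 0.0007
```

Request:
{"api": "servo_tool", "payload": {
  "targets": [
    {"dx": 0.2, "dy": 0.7, "dz": 0, "spin": 0, "grip": 0},
    {"dx": 0.35, "dy": 1.4, "dz": 0, "spin": 0, "grip": 0},
    {"dx": 0.5, "dy": 2.0, "dz": 0, "spin": 0, "grip": 0},
    {"dx": 0.7, "dy": 2.7, "dz": 0, "spin": 0, "grip": 0},
    {"dx": 0.85, "dy": 3.3, "dz": 0, "spin": 0, "grip": 0},
    {"dx": 1.0, "dy": 3.9, "dz": 0, "spin": 0, "grip": 0},
    {"dx": 1.1, "dy": 4.3, "dz": 0, "spin": 0, "grip": 0},
    {"dx": 1.1, "dy": 4.3, "dz": 0, "spin": 0, "grip": 0},
    {"dx": 0, "dy": 0, "dz": 0, "spin": 0, "grip": 0},
    {"dx": -1.5, "dy": -6, "dz": 0, "spin": 0, "grip": 0}
  ]
}}

```text
time_s: 4.53
tcp_pos: [0.5499, -0.02, 0.1643]
eef_rot: [180.0, -0.0, -104.5]
contact_force: [0.5, -0.6, -0.4]
gripper_width: -0.0001
```

```bash
python3 - <<'E'
from h import *
print(r.get_state()["tcp_pos"],r.get_state()["contact_force"],r.get_state()["time_s"])
im=r.capture("side"); cv2.imwrite("pics/s3.png",cv2.resize(im[100:280,170:360],None,fx=3,fy=3,interpolation=cv2.INTER_CUBIC))
E
```

```text
[ 0.54993889 -0.01995367  0.16432338] [ 0.47429191 -0.550508   -0.37723353] 4.5333
```

View pics/s3.png

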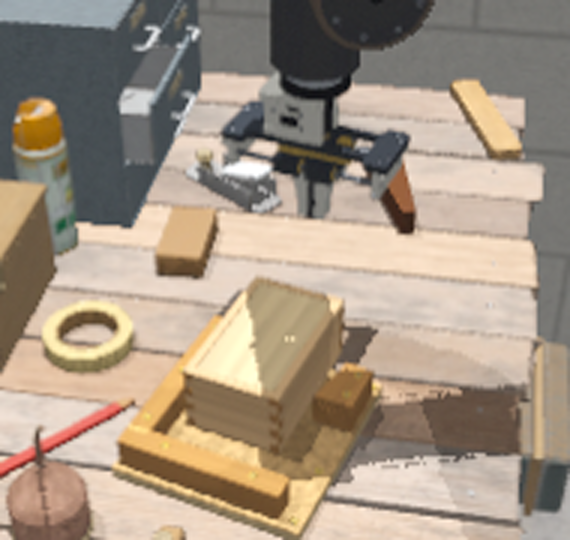

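The box lies on its back on the bed at (265,360), with a gap left before the stop. Next: lower the fingers and push its lower end.

Request:
{"api": "servo_tool", "payload": {
  "targets": [
    {"dx": 0.6, "dy": 0, "dz": -3, "spin": 0, "grip": 0},
    {"dx": 0.6, "dy": -0.2, "dz": -6, "spin": 0, "grip": 0},
    {"dx": 0.6, "dy": -0.2, "dz": -9, "spin": 0, "grip": 0},
    {"dx": 0.6, "dy": -0.2, "dz": -11.5, "spin": 0, "grip": 0},
    {"dx": 0.6, "dy": -0.2, "dz": -11.5, "spin": 0, "grip": 0},
    {"dx": 1.0, "dy": 1.3, "dz": -11.5, "spin": 0, "grip": 0},
    {"dx": 1.4, "dy": 2.8, "dz": -11.5, "spin": 0, "grip": 0},
    {"dx": 1.8, "dy": 4.3, "dz": -11.5, "spin": 0, "grip": 0},
    {"dx": 2.0, "dy": 5.1, "dz": -11.5, "spin": 0, "grip": 0},
    {"dx": 2.1, "dy": 5.6, "dz": -11.5, "spin": 0, "grip": 0}
  ]
}}

```text
time_s: 5.42
tcp_pos: [0.5719, 0.0368, 0.0511]
eef_rot: [-179.9, -0.0, -104.6]
contact_force: [-1.7, -8.6, 7.9]
gripper_width: 0.0004
```

Request:
{"api": "servo_tool", "payload": {
  "targets": [
    {"dx": 0.1, "dy": 0.3, "dz": 0, "spin": 0, "grip": 0},
    {"dx": 0.15, "dy": 0.6, "dz": 0, "spin": 0, "grip": 0},
    {"dx": 0.2, "dy": 0.9, "dz": 0, "spin": 0, "grip": 0},
    {"dx": 0.3, "dy": 1.2, "dz": 0, "spin": 0, "grip": 0},
    {"dx": 0.4, "dy": 1.5, "dz": 0, "spin": 0, "grip": 0},
    {"dx": 0.45, "dy": 1.7, "dz": 0, "spin": 0, "grip": 0},
    {"dx": 0.5, "dy": 1.9, "dz": 0, "spin": 0, "grip": 0},
    {"dx": 0.5, "dy": 2.0, "dz": 0, "spin": 0, "grip": 0},
    {"dx": 0.5, "dy": 2.1, "dz": 0, "spin": 0, "grip": 0},
    {"dx": 0.5, "dy": 2.1, "dz": 0, "spin": 0, "grip": 0}
  ]
}}

```text
time_s: 6.25
tcp_pos: [0.5762, 0.0565, 0.051]
eef_rot: [-179.9, -0.0, -104.7]
contact_force: [-1.3, -5.4, 5.9]
gripper_width: 0.0007
```

Request:
{"api": "servo_tool", "payload": {
  "targets": [
    {"dx": 0.03, "dy": 0.1, "dz": 0, "spin": 0, "grip": 0},
    {"dx": 0.05, "dy": 0.2, "dz": 0, "spin": 0, "grip": 0},
    {"dx": 0.08, "dy": 0.3, "dz": 0, "spin": 0, "grip": 0},
    {"dx": 0.1, "dy": 0.4, "dz": 0, "spin": 0, "grip": 0},
    {"dx": 0.12, "dy": 0.5, "dz": 0, "spin": 0, "grip": 0},
    {"dx": 0.14, "dy": 0.55, "dz": 0, "spin": 0, "grip": 0},
    {"dx": 0.15, "dy": 0.6, "dz": 0, "spin": 0, "grip": 0},
    {"dx": 0.15, "dy": 0.6, "dz": 0, "spin": 0, "grip": 0},
    {"dx": 0.15, "dy": 0.6, "dz": 0, "spin": 0, "grip": 0},
    {"dx": 0.15, "dy": 0.6, "dz": 0, "spin": 0, "grip": 0}
  ]
}}

```text
time_s: 7.08
tcp_pos: [0.5775, 0.0623, 0.051]
eef_rot: [-180.0, -0.0, -104.7]
contact_force: [-1.9, -7.2, 6.5]
gripper_width: 0.0002
```

```bash
cat >> h.py <<'E'
BP=[.5768,.0537,1.3185]
LB=[cub(-90,90,-55,55,0,78)]; PARTS["pine_lie"]=[LB[0]+[0,0,.015]]
def boxlie():
    M={}
    for n in("top","side"):
        r.capture(n); d=r.cut_out("pine_box",n)
        if d: M[n]=max(d[:2],key=lambda q:q["p"])["mask"]; print(n,[ (round(q["p"],2),int(q["mask"].sum())) for q in d[:2]])
    g=app(T(BP),[.1,0,0])[0]
    for mm in [{k:M[k]} for k in M]+[M]:
        p,e=fit("pine_lie",mm,[g[0],g[1],BP[2]]); q=app(np.linalg.inv(T(BP)),[p[0],p[1],0])[0]
        print(list(mm),"box in board mm",(q[:2]*1000).round(1),"yaw",np.degrees(p[2]-BP[2]).round(2),round(e,1))
E
python3 - <<'E'
from h import *
boxlie()
E
```

```text
top [(0.93, 538)]
side [(0.95, 2058)]
['top'] box in board mm [120.4   2.1] yaw -7.27 1852.0
['side'] box in board mm [95.8  7.5] yaw 0.19 136.2
['top', 'side'] box in board mm [108.    7.4] yaw -0.93 2108.4
```

Request:
{"api": "servo_tool", "payload": {
  "targets": [
    {"dx": 0.03, "dy": 0.1, "dz": 0, "spin": 0, "grip": 0},
    {"dx": 0.05, "dy": 0.2, "dz": 0, "spin": 0, "grip": 0},
    {"dx": 0.08, "dy": 0.3, "dz": 0, "spin": 0, "grip": 0},
    {"dx": 0.1, "dy": 0.4, "dz": 0, "spin": 0, "grip": 0},
    {"dx": 0.1, "dy": 0.4, "dz": 0, "spin": 0, "grip": 0},
    {"dx": 0.1, "dy": 0.4, "dz": 0, "spin": 0, "grip": 0},
    {"dx": 0.1, "dy": 0.4, "dz": 0, "spin": 0, "grip": 0},
    {"dx": 0.1, "dy": 0.4, "dz": 0, "spin": 0, "grip": 0},
    {"dx": 0.1, "dy": 0.4, "dz": 0, "spin": 0, "grip": 0},
    {"dx": 0.1, "dy": 0.4, "dz": 0, "spin": 0, "grip": 0}
  ]
}}

```text
time_s: 8.12
tcp_pos: [0.5782, 0.0652, 0.051]
eef_rot: [-180.0, -0.1, -104.7]
contact_force: [-1.3, -12.3, 7.5]
gripper_width: 0.0011
```

Request:
{"api": "servo_tool", "payload": {
  "targets": [
    {"dx": 0.03, "dy": 0.1, "dz": 0, "spin": 0, "grip": 0},
    {"dx": 0.05, "dy": 0.2, "dz": 0, "spin": 0, "grip": 0},
    {"dx": 0.05, "dy": 0.2, "dz": 0, "spin": 0, "grip": 0},
    {"dx": 0.05, "dy": 0.2, "dz": 0, "spin": 0, "grip": 0},
    {"dx": 0.05, "dy": 0.2, "dz": 0, "spin": 0, "grip": 0},
    {"dx": 0.05, "dy": 0.2, "dz": 0, "spin": 0, "grip": 0},
    {"dx": 0.05, "dy": 0.2, "dz": 0, "spin": 0, "grip": 0},
    {"dx": 0.05, "dy": 0.2, "dz": 0, "spin": 0, "grip": 0},
    {"dx": 0.05, "dy": 0.2, "dz": 0, "spin": 0, "grip": 0},
    {"dx": 0.05, "dy": 0.2, "dz": 0, "spin": 0, "grip": 0}
  ]
}}

```text
time_s: 8.95
tcp_pos: [0.5781, 0.0652, 0.051]
eef_rot: [180.0, -0.3, -104.7]
contact_force: [-0.3, -21.4, 8.7]
gripper_width: 0.0006
```

Request:
{"api": "servo_tool", "payload": {
  "targets": [
    {"dx": -0.5, "dy": -2, "dz": 0, "spin": 0, "grip": 0},
    {"dx": -0.5, "dy": -2, "dz": 3.5, "spin": 0, "grip": 0},
    {"dx": -0.5, "dy": -2, "dz": 7.5, "spin": 0, "grip": 0},
    {"dx": -2, "dy": 1, "dz": 7.5, "spin": 0, "grip": 0},
    {"dx": -4, "dy": 4.5, "dz": 7.5, "spin": 0, "grip": 0},
    {"dx": -6, "dy": 8, "dz": 7.5, "spin": 0, "grip": 0},
    {"dx": -7, "dy": 11, "dz": 7.5, "spin": 0, "grip": 0},
    {"dx": -8, "dy": 13.3, "dz": 7.5, "spin": 0, "grip": 0},
    {"dx": -8, "dy": 13.3, "dz": 7.5, "spin": 0, "grip": 0},
    {"dx": -8, "dy": 13.3, "dz": 7.5, "spin": 0, "grip": 0}
  ]
}}

```text
time_s: 9.78
tcp_pos: [0.4986, 0.2039, 0.1256]
eef_rot: [-179.9, 0.1, -104.5]
contact_force: [0.7, -0.3, -0.5]
gripper_width: 0.0009
```

Request:
{"api": "servo_tool", "payload": {
  "targets": [
    {"dx": 0, "dy": 0, "dz": -1, "spin": 0, "grip": 0},
    {"dx": 0, "dy": 0, "dz": -3, "spin": 0, "grip": 0},
    {"dx": 0, "dy": 0, "dz": -5, "spin": 0, "grip": 0},
    {"dx": 0, "dy": 0, "dz": -7.5, "spin": 0, "grip": 0},
    {"dx": 0, "dy": 0, "dz": -7.5, "spin": 0, "grip": 0},
    {"dx": 0.5, "dy": -0.13, "dz": -7.5, "spin": 0, "grip": 0},
    {"dx": 1, "dy": -0.26, "dz": -7.5, "spin": 0, "grip": 0},
    {"dx": 1.5, "dy": -0.38, "dz": -7.5, "spin": 0, "grip": 0},
    {"dx": 2, "dy": -0.51, "dz": -7.5, "spin": 0, "grip": 0},
    {"dx": 2.3, "dy": -0.6, "dz": -7.5, "spin": 0, "grip": 0}
  ]
}}

```text
time_s: 10.62
tcp_pos: [0.5233, 0.1958, 0.0506]
eef_rot: [-179.9, 0.1, -104.7]
contact_force: [0.4, 0.2, -0.2]
gripper_width: 0.0009
```

Request:
{"api": "servo_tool", "payload": {
  "targets": [
    {"dx": 0.15, "dy": -0.04, "dz": 0, "spin": 0, "grip": 0},
    {"dx": 0.3, "dy": -0.08, "dz": 0, "spin": 0, "grip": 0},
    {"dx": 0.45, "dy": -0.12, "dz": 0, "spin": 0, "grip": 0},
    {"dx": 0.6, "dy": -0.15, "dz": 0, "spin": 0, "grip": 0},
    {"dx": 0.7, "dy": -0.18, "dz": 0, "spin": 0, "grip": 0},
    {"dx": 0.8, "dy": -0.2, "dz": 0, "spin": 0, "grip": 0},
    {"dx": 0.9, "dy": -0.23, "dz": 0, "spin": 0, "grip": 0},
    {"dx": 1.0, "dy": -0.26, "dz": 0, "spin": 0, "grip": 0},
    {"dx": 1.0, "dy": -0.26, "dz": 0, "spin": 0, "grip": 0},
    {"dx": 1.0, "dy": -0.26, "dz": 0, "spin": 0, "grip": 0}
  ]
}}

```text
time_s: 11.45
tcp_pos: [0.531, 0.1933, 0.0503]
eef_rot: [179.9, 0.0, -104.7]
contact_force: [-7.7, 3.3, 8.5]
gripper_width: 0.0003
```

Request:
{"api": "servo_tool", "payload": {
  "targets": [
    {"dx": 0.1, "dy": -0.03, "dz": 0, "spin": 0, "grip": 0},
    {"dx": 0.2, "dy": -0.05, "dz": 0, "spin": 0, "grip": 0},
    {"dx": 0.3, "dy": -0.08, "dz": 0, "spin": 0, "grip": 0},
    {"dx": 0.4, "dy": -0.1, "dz": 0, "spin": 0, "grip": 0},
    {"dx": 0.4, "dy": -0.1, "dz": 0, "spin": 0, "grip": 0},
    {"dx": 0.4, "dy": -0.1, "dz": 0, "spin": 0, "grip": 0},
    {"dx": 0.4, "dy": -0.1, "dz": 0, "spin": 0, "grip": 0},
    {"dx": 0.4, "dy": -0.1, "dz": 0, "spin": 0, "grip": 0},
    {"dx": 0.4, "dy": -0.1, "dz": 0, "spin": 0, "grip": 0},
    {"dx": 0.4, "dy": -0.1, "dz": 0, "spin": 0, "grip": 0}
  ]
}}

```text
time_s: 12.28
tcp_pos: [0.5346, 0.1922, 0.0503]
eef_rot: [179.9, -0.0, -104.7]
contact_force: [-11.0, 3.7, 9.7]
gripper_width: 0.0004
```

Request:
{"api": "servo_tool", "payload": {
  "targets": [
    {"dx": 0.1, "dy": -0.03, "dz": 0, "spin": 0, "grip": 0},
    {"dx": 0.2, "dy": -0.05, "dz": 0, "spin": 0, "grip": 0},
    {"dx": 0.3, "dy": -0.08, "dz": 0, "spin": 0, "grip": 0},
    {"dx": 0.3, "dy": -0.08, "dz": 0, "spin": 0, "grip": 0},
    {"dx": 0.3, "dy": -0.08, "dz": 0, "spin": 0, "grip": 0},
    {"dx": 0.3, "dy": -0.08, "dz": 0, "spin": 0, "grip": 0},
    {"dx": 0.3, "dy": -0.08, "dz": 0, "spin": 0, "grip": 0},
    {"dx": 0.3, "dy": -0.08, "dz": 0, "spin": 0, "grip": 0},
    {"dx": 0.3, "dy": -0.08, "dz": 0, "spin": 0, "grip": 0},
    {"dx": 0.3, "dy": -0.08, "dz": 0, "spin": 0, "grip": 0}
  ]
}}

```text
time_s: 13.12
tcp_pos: [0.5352, 0.1907, 0.0503]
eef_rot: [179.7, -0.1, -104.7]
contact_force: [-21.1, 5.1, 19.5]
gripper_width: 0.0004
```

Request:
{"api": "servo_tool", "payload": {
  "targets": [
    {"dx": -2, "dy": 0.5, "dz": 0, "spin": 0, "grip": 0},
    {"dx": -2.5, "dy": 0.6, "dz": 4, "spin": 0, "grip": 0},
    {"dx": -2.5, "dy": 0.6, "dz": 8, "spin": 0, "grip": 0},
    {"dx": -2.5, "dy": 0.6, "dz": 12, "spin": 0, "grip": 0},
    {"dx": -3, "dy": -3, "dz": 14, "spin": 0.05, "grip": 50},
    {"dx": -3.5, "dy": -7, "dz": 15, "spin": 0.1, "grip": 100},
    {"dx": -4, "dy": -11, "dz": 15, "spin": 0.15, "grip": 100},
    {"dx": -4, "dy": -15, "dz": 15, "spin": 0.25, "grip": 100},
    {"dx": -4, "dy": -19, "dz": 15, "spin": 0.3, "grip": 100},
    {"dx": -4, "dy": -23, "dz": 15, "spin": 0.4, "grip": 100}
  ]
}}

```text
time_s: 13.95
tcp_pos: [0.4984, -0.0405, 0.2004]
eef_rot: [-179.9, 0.0, -81.6]
contact_force: [1.3, 0.5, 0.2]
gripper_width: 0.0348
```

Request:
{"api": "servo_tool", "payload": {
  "targets": [
    {"dx": -1, "dy": -29, "dz": 0, "spin": 0.16, "grip": 100},
    {"dx": -1, "dy": -29, "dz": 0, "spin": 0.16, "grip": 100},
    {"dx": -1, "dy": -29, "dz": 0, "spin": 0.16, "grip": 100},
    {"dx": -1, "dy": -29, "dz": 0, "spin": 0.16, "grip": 100},
    {"dx": -1, "dy": -29, "dz": 0, "spin": 0.16, "grip": 100},
    {"dx": -1, "dy": -29, "dz": 0, "spin": 0.16, "grip": 100},
    {"dx": -1, "dy": -29, "dz": 0, "spin": 0.16, "grip": 100},
    {"dx": -1, "dy": -29, "dz": 0, "spin": 0.16, "grip": 100},
    {"dx": -1, "dy": -29, "dz": 0, "spin": 0.16, "grip": 100},
    {"dx": -1, "dy": -29, "dz": 0, "spin": 0.16, "grip": 100}
  ]
}}

```text
time_s: 14.78
tcp_pos: [0.4884, -0.329, 0.1993]
eef_rot: [180.0, 0.0, -72.7]
contact_force: [0.4, -0.3, -0.3]
gripper_width: 0.0873
```

```bash
python3 - <<'E'
from h import *
s=r.get_state(); print(s["tcp_pos"],s["eef_rot"],s["gripper_width"])
boxlie()
im=r.capture("top"); cv2.imwrite("pics/t4.png",cv2.resize(im[120:260,140:400],None,fx=3,fy=3,interpolation=cv2.INTER_CUBIC))
W=cal("wrist"); im=r.capture("wrist"); cv2.imwrite("pics/w4.png",im)
d=r.cut_out("wedge","wrist")
for q in d[:2]: print(round(q["p"],2),q["extent"],q["mask"].sum())
if d:
    print("wrist wedge",fit("wedge",{"wrist":d[0]["mask"]},[.4767,-.3045,1.876],W))
E
```

```text
[ 0.48839272 -0.32901879  0.19934097] [ 1.79983628e+02  2.91881422e-02 -7.27296669e+01] 0.08731300875358369
[] box in board mm [100.   0.] yaw 0.0 0.0
0.73 [231.0, 117.9, 283.2, 255.2] 5168
wrist wedge (array([ 0.47736084, -0.30641472,  1.88521851]), np.float64(313.2833655999242))
```

View pics/t4.png

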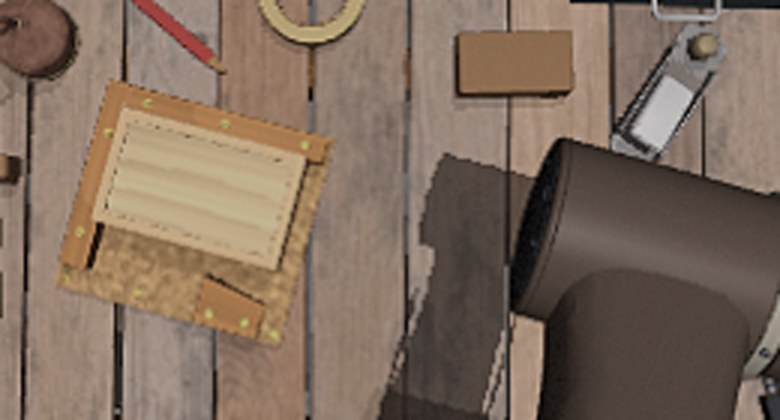

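The box sits in the corner at (200,185), tight against the stop bar on the left and the fence at the top. Now the wrist picture, overlaid with the wedge fit, and the predicted box corners.

```bash
python3 - <<'E'
from h import *
U=np.array([(118,108),(305,155),(278,268),(92,222)])/3+[140,120]-.3
P=np.array([(200,-55,93),(20,-55,93),(20,55,93),(200,55,93)])/1000
c=cal("top"); print("pred-seen px",(proj("top",app(T(BP),P),c)-U).round(1).tolist())
f=lambda p:(proj("top",app(T(p),P),c)-U).ravel()
s=least_squares(f,BP); print("board by box",s.x.round(4),np.degrees(s.x[2]))
W=cal("wrist"); im=cv2.imread("pics/w4.png"); big=cv2.resize(im,None,fx=1.5,fy=1.5,interpolation=cv2.INTER_CUBIC)
for p,col in(([.4774,-.3064,1.885],(0,0,255)),([.4767,-.3045,1.876],(0,255,0))):
    h=cv2.convexHull(((proj("wrist",app(T(p),PARTS["wedge"][0]),W)+.5)*1.5).astype(np.float32)).astype(np.int32); cv2.polylines(big,[h],True,col,1)
cv2.imwrite("pics/w4o.png",big)
E
```

```text
pred-seen px [[1.4, -0.4], [0.5, 0.3], [-0.8, 0.6], [-0.4, -0.9]]
board by box [0.5792 0.0535 1.3432] 76.95796116478185
```

View pics/w4o.png

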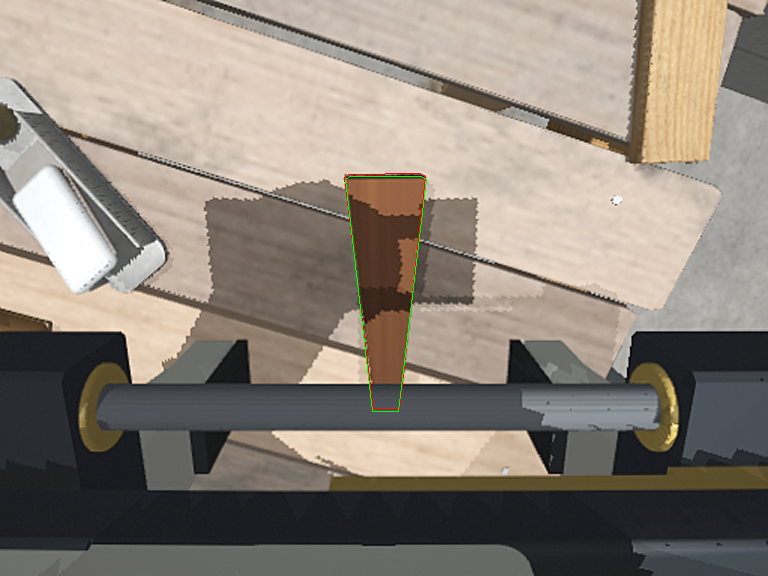

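The overlaid wedge fit matches the image, and the wedge is centred between the jaws. The plane, at the left, is well clear. Descending to grip near the thick end.

Request:
{"api": "servo_tool", "payload": {
  "targets": [
    {"dx": 0.5, "dy": -2.9, "dz": -3, "spin": 0.007, "grip": 100},
    {"dx": 0.5, "dy": -2.9, "dz": -6.5, "spin": 0.007, "grip": 100},
    {"dx": 0.5, "dy": -2.9, "dz": -10, "spin": 0.007, "grip": 100},
    {"dx": 0.5, "dy": -2.9, "dz": -13.5, "spin": 0.007, "grip": 100},
    {"dx": 0.5, "dy": -2.9, "dz": -16, "spin": 0.007, "grip": 100},
    {"dx": 0.5, "dy": -2.9, "dz": -17.7, "spin": 0.007, "grip": 100},
    {"dx": 0.5, "dy": -2.9, "dz": -17.7, "spin": 0.007, "grip": 100},
    {"dx": 0.5, "dy": -2.9, "dz": -17.7, "spin": 0.007, "grip": 30},
    {"dx": 0.5, "dy": -2.9, "dz": -17.7, "spin": 0.007, "grip": 20},
    {"dx": 0.5, "dy": -2.9, "dz": -17.7, "spin": 0.007, "grip": 20}
  ],
  "squeeze": 40
}}

```text
time_s: 15.97
tcp_pos: [0.4952, -0.3581, 0.0244]
eef_rot: [-179.9, -0.1, -72.2]
contact_force: [-0.1, -0.4, 0.8]
gripper_width: 0.0727
```

Request:
{"api": "servo_tool", "payload": {
  "targets": [
    {"dx": 0, "dy": 0, "dz": 0, "spin": 0, "grip": 20},
    {"dx": 0, "dy": 0, "dz": 0, "spin": 0, "grip": 20},
    {"dx": 0, "dy": 0, "dz": 0, "spin": 0, "grip": 20},
    {"dx": 0, "dy": 0, "dz": 0, "spin": 0, "grip": 20},
    {"dx": 0, "dy": 0, "dz": 0, "spin": 0, "grip": 20},
    {"dx": 0, "dy": 0, "dz": 0, "spin": 0, "grip": 20},
    {"dx": 0, "dy": 0, "dz": 0, "spin": 0, "grip": 20},
    {"dx": 0, "dy": 0, "dz": 0, "spin": 0, "grip": 20},
    {"dx": 0, "dy": 0, "dz": 0, "spin": 0, "grip": 20},
    {"dx": 0, "dy": 0, "dz": 0, "spin": 0, "grip": 20}
  ]
}}

```text
time_s: 16.8
tcp_pos: [0.4941, -0.358, 0.0231]
eef_rot: [-180.0, -0.0, -72.2]
contact_force: [-0.9, 1.6, 6.4]
gripper_width: 0.0457
```

Request:
{"api": "servo_tool", "payload": {
  "targets": [
    {"dx": 0, "dy": 0, "dz": 2, "spin": 0, "grip": 20},
    {"dx": 0, "dy": 0, "dz": 5, "spin": 0, "grip": 20},
    {"dx": -0.3, "dy": 2.5, "dz": 6, "spin": -0.08, "grip": 20},
    {"dx": -0.7, "dy": 6, "dz": 6, "spin": -0.17, "grip": 20},
    {"dx": -1.1, "dy": 10, "dz": 6, "spin": -0.26, "grip": 20},
    {"dx": -1.5, "dy": 14, "dz": 6, "spin": -0.35, "grip": 20},
    {"dx": -1.9, "dy": 17.5, "dz": 6, "spin": -0.44, "grip": 20},
    {"dx": -2.2, "dy": 21, "dz": 6, "spin": -0.52, "grip": 20},
    {"dx": -2.6, "dy": 24.5, "dz": 6, "spin": -0.6, "grip": 20},
    {"dx": -2.9, "dy": 27.5, "dz": 6, "spin": -0.654, "grip": 20}
  ]
}}

```text
time_s: 17.63
tcp_pos: [0.464, -0.081, 0.0824]
eef_rot: [180.0, 0.0, -110.0]
contact_force: [1.3, 0.8, -1.9]
gripper_width: 0.046
```

Request:
{"api": "servo_tool", "payload": {
  "targets": [
    {"dx": -0.2, "dy": 2, "dz": 0, "spin": 0, "grip": 20},
    {"dx": -0.3, "dy": 3.3, "dz": 0, "spin": 0, "grip": 20},
    {"dx": -0.35, "dy": 3.8, "dz": 0, "spin": 0, "grip": 20},
    {"dx": -0.35, "dy": 3.8, "dz": -1, "spin": 0, "grip": 20},
    {"dx": -0.35, "dy": 3.8, "dz": -2, "spin": 0, "grip": 20},
    {"dx": -0.35, "dy": 3.8, "dz": -2.5, "spin": 0, "grip": 20},
    {"dx": -0.35, "dy": 3.8, "dz": -2.5, "spin": 0, "grip": 20},
    {"dx": -0.35, "dy": 3.8, "dz": -2.5, "spin": 0, "grip": 20},
    {"dx": -0.35, "dy": 3.8, "dz": -2.5, "spin": 0, "grip": 20},
    {"dx": -0.35, "dy": 3.8, "dz": -2.5, "spin": 0, "grip": 20}
  ]
}}

```text
time_s: 18.47
tcp_pos: [0.4617, -0.045, 0.058]
eef_rot: [-180.0, 0.0, -109.7]
contact_force: [0.1, -0.7, -1.5]
gripper_width: 0.0454
```

```bash
python3 - <<'E'
from h import *
s=r.get_state(); print(s["tcp_pos"],s["eef_rot"],s["gripper_width"],s["contact_force"])
W=cal("wrist"); im=r.capture("wrist"); np.savez("pics/w5.npz",K=W[0],k=W[1],E=W[2])
cv2.imwrite("pics/w5.png",im)
im2=r.capture("side")
a=cv2.resize(im,(430,322)); b=cv2.resize(im2[130:280,180:350],(365,322),interpolation=cv2.INTER_CUBIC)
cv2.imwrite("pics/c5.png",np.hstack([a,b]))
E
```

```text
[ 0.46171662 -0.04499572  0.05796648] [-1.79967461e+02  2.01786541e-02 -1.09728480e+02] 0.0454127216218455 [ 0.14457594 -0.69586716 -1.47247916]
```

View pics/c5.png

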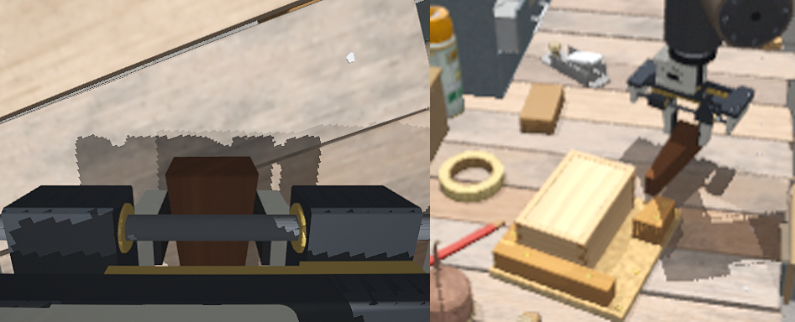

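The left half shows the wedge centred in the jaws. The right half shows its thin end heading for the slot between box and cheek, at about (650,190). I'll measure it numerically, together with the box and cheek.

```bash
cat >> h.py <<'E'
BP=[.5775,.0537,1.326]
def wchk(z,guess,names=("side","top")):
    PARTS["wz"]=[PARTS["wedge"][0]+[0,0,z]]; M={}
    for n in names:
        r.capture(n); d=r.cut_out("wedge",n)
        if d: M[n]=d[0]["mask"]; print(n,round(d[0]["p"],2),d[0]["extent"],int(M[n].sum()), "expect",int(sil(n,PARTS["wz"],T(guess),cal(n)).sum()))
    for n in M:
        p,e=fit("wz",{n:M[n]},guess); q=app(np.linalg.inv(T(BP)),[p[0],p[1],0])[0]
        print(n,"wedge origin board mm",(q[:2]*1000).round(1),"yaw rel",np.degrees(p[2]-BP[2]).round(1),"res",round(e,1))
E
python3 - <<'E'
from h import *
s=r.get_state(); y=np.radians(s["eef_rot"][2]+180); t=s["tcp_pos"]
g=[t[0]+.055*np.cos(y),t[1]+.055*np.sin(y),y]
print("by TCP",(app(np.linalg.inv(T(BP)),[g[0],g[1],0])*1000).round(1), np.degrees(y-BP[2]))
wchk(.035,g)
boxlie()
E
```

```text
by TCP [[-69.   83.1   0. ]] -5.695777577128308
side 0.9 [279.6, 187.5, 305.4, 220.9] 456 expect 533
top 0.53 [234.2, 219.2, 266.7, 230.8] 279 expect 711
side wedge origin board mm [-66.4  79.8] yaw rel -2.4 res 25.0
top wedge origin board mm [-50.   83.6] yaw rel -6.0 res 327.1
top [(0.9, 2554), (0.28, 2953)]
side [(0.56, 2028)]
['top'] box in board mm [111.5   0.3] yaw -0.45 11.3
['side'] box in board mm [93.2 -4.7] yaw 0.44 131.0
['top', 'side'] box in board mm [109.3  -0.5] yaw -0.34 256.4
```

Request:
{"api": "servo_tool", "payload": {
  "targets": [
    {"dx": 0, "dy": 0, "dz": -0.6, "spin": 0, "grip": 20},
    {"dx": 0, "dy": 0, "dz": -1.2, "spin": 0, "grip": 20},
    {"dx": 0, "dy": 0, "dz": -1.7, "spin": 0, "grip": 20},
    {"dx": 0, "dy": 0, "dz": -1.7, "spin": 0, "grip": 20},
    {"dx": 0.25, "dy": 0.7, "dz": -1.7, "spin": 0, "grip": 20},
    {"dx": 0.5, "dy": 1.4, "dz": -1.7, "spin": 0, "grip": 20},
    {"dx": 0.75, "dy": 2.1, "dz": -1.7, "spin": 0, "grip": 20},
    {"dx": 1.0, "dy": 2.8, "dz": -1.7, "spin": 0, "grip": 20},
    {"dx": 1.2, "dy": 3.35, "dz": -1.7, "spin": 0, "grip": 20},
    {"dx": 1.35, "dy": 3.75, "dz": -1.7, "spin": 0, "grip": 20}
  ]
}}

```text
time_s: 19.8
tcp_pos: [0.4754, -0.0063, 0.0407]
eef_rot: [-180.0, 0.0, -109.7]
contact_force: [0.7, 0.6, -1.3]
gripper_width: 0.0456
```

Request:
{"api": "servo_tool", "payload": {
  "targets": [
    {"dx": 0.15, "dy": 0.4, "dz": -0.1, "spin": 0, "grip": 20},
    {"dx": 0.3, "dy": 0.8, "dz": -0.2, "spin": 0, "grip": 20},
    {"dx": 0.45, "dy": 1.2, "dz": -0.2, "spin": 0, "grip": 20},
    {"dx": 0.6, "dy": 1.6, "dz": -0.2, "spin": 0, "grip": 20},
    {"dx": 0.72, "dy": 2.0, "dz": -0.2, "spin": 0, "grip": 20},
    {"dx": 0.85, "dy": 2.4, "dz": -0.2, "spin": 0, "grip": 20},
    {"dx": 1.0, "dy": 2.8, "dz": -0.2, "spin": 0, "grip": 20},
    {"dx": 1.15, "dy": 3.2, "dz": -0.2, "spin": 0, "grip": 20},
    {"dx": 1.3, "dy": 3.6, "dz": -0.2, "spin": 0, "grip": 20},
    {"dx": 1.35, "dy": 3.75, "dz": -0.2, "spin": 0, "grip": 20}
  ]
}}

```text
time_s: 20.63
tcp_pos: [0.4888, 0.0308, 0.0386]
eef_rot: [-180.0, 0.0, -109.7]
contact_force: [0.6, -0.8, -0.9]
gripper_width: 0.0457
```

Request:
{"api": "servo_tool", "payload": {
  "targets": [
    {"dx": 0.1, "dy": 0.3, "dz": 0, "spin": 0, "grip": 20},
    {"dx": 0.2, "dy": 0.6, "dz": 0, "spin": 0, "grip": 20},
    {"dx": 0.3, "dy": 0.85, "dz": 0, "spin": 0, "grip": 20},
    {"dx": 0.4, "dy": 1.1, "dz": 0, "spin": 0, "grip": 20},
    {"dx": 0.48, "dy": 1.35, "dz": 0, "spin": 0, "grip": 20},
    {"dx": 0.57, "dy": 1.6, "dz": 0, "spin": 0, "grip": 20},
    {"dx": 0.66, "dy": 1.85, "dz": 0, "spin": 0, "grip": 20},
    {"dx": 0.74, "dy": 2.07, "dz": 0, "spin": 0, "grip": 20},
    {"dx": 0.74, "dy": 2.07, "dz": 0, "spin": 0, "grip": 20},
    {"dx": 0.74, "dy": 2.07, "dz": 0, "spin": 0, "grip": 20}
  ]
}}

```text
time_s: 21.47
tcp_pos: [0.4963, 0.0512, 0.0387]
eef_rot: [-180.0, 0.0, -109.7]
contact_force: [1.7, 0.8, -1.1]
gripper_width: 0.0458
```

Request:
{"api": "servo_tool", "payload": {
  "targets": [
    {"dx": 0.05, "dy": 0.1, "dz": 0, "spin": 0, "grip": 20},
    {"dx": 0.07, "dy": 0.2, "dz": 0, "spin": 0, "grip": 20},
    {"dx": 0.1, "dy": 0.3, "dz": 0, "spin": 0, "grip": 20},
    {"dx": 0.14, "dy": 0.4, "dz": 0, "spin": 0, "grip": 20},
    {"dx": 0.17, "dy": 0.47, "dz": 0, "spin": 0, "grip": 20},
    {"dx": 0.17, "dy": 0.47, "dz": 0, "spin": 0, "grip": 20},
    {"dx": 0.17, "dy": 0.47, "dz": 0, "spin": 0, "grip": 20},
    {"dx": 0.17, "dy": 0.47, "dz": 0, "spin": 0, "grip": 20},
    {"dx": 0.17, "dy": 0.47, "dz": 0, "spin": 0, "grip": 20},
    {"dx": 0.17, "dy": 0.47, "dz": 0, "spin": 0, "grip": 20}
  ]
}}

```text
time_s: 22.3
tcp_pos: [0.4976, 0.0552, 0.0386]
eef_rot: [-180.0, -0.0, -109.7]
contact_force: [3.5, -4.7, -1.4]
gripper_width: 0.0455
```

Request:
{"api": "servo_tool", "payload": {
  "targets": [
    {"dx": 0.03, "dy": 0.1, "dz": 0, "spin": 0, "grip": 20},
    {"dx": 0.07, "dy": 0.2, "dz": 0, "spin": 0, "grip": 20},
    {"dx": 0.1, "dy": 0.3, "dz": 0, "spin": 0, "grip": 20},
    {"dx": 0.14, "dy": 0.38, "dz": 0, "spin": 0, "grip": 20},
    {"dx": 0.14, "dy": 0.38, "dz": 0, "spin": 0, "grip": 20},
    {"dx": 0.14, "dy": 0.38, "dz": 0, "spin": 0, "grip": 20},
    {"dx": 0.14, "dy": 0.38, "dz": 0, "spin": 0, "grip": 20},
    {"dx": 0.14, "dy": 0.38, "dz": 0, "spin": 0, "grip": 20},
    {"dx": 0.14, "dy": 0.38, "dz": 0, "spin": 0, "grip": 20},
    {"dx": 0.14, "dy": 0.38, "dz": 0, "spin": 0, "grip": 20}
  ]
}}

```text
time_s: 23.13
tcp_pos: [0.4986, 0.0584, 0.0385]
eef_rot: [180.0, -0.1, -109.8]
contact_force: [2.6, -7.2, -0.1]
gripper_width: 0.0455
```

Request:
{"api": "servo_tool", "payload": {
  "targets": [
    {"dx": 0.03, "dy": 0.1, "dz": 0, "spin": 0, "grip": 20},
    {"dx": 0.07, "dy": 0.2, "dz": 0, "spin": 0, "grip": 20},
    {"dx": 0.1, "dy": 0.3, "dz": 0, "spin": 0, "grip": 20},
    {"dx": 0.14, "dy": 0.38, "dz": 0, "spin": 0, "grip": 20},
    {"dx": 0.14, "dy": 0.38, "dz": 0, "spin": 0, "grip": 20},
    {"dx": 0.14, "dy": 0.38, "dz": 0, "spin": 0, "grip": 20},
    {"dx": 0.14, "dy": 0.38, "dz": 0, "spin": 0, "grip": 20},
    {"dx": 0.14, "dy": 0.38, "dz": 0, "spin": 0, "grip": 20},
    {"dx": 0.14, "dy": 0.38, "dz": 0, "spin": 0, "grip": 20},
    {"dx": 0.14, "dy": 0.38, "dz": 0, "spin": 0, "grip": 20}
  ]
}}

```text
time_s: 23.97
tcp_pos: [0.4992, 0.0607, 0.0383]
eef_rot: [179.9, -0.2, -109.8]
contact_force: [5.8, -15.6, 0.6]
gripper_width: 0.0456
```

Request:
{"api": "servo_tool", "payload": {
  "targets": [
    {"dx": 0.03, "dy": 0.1, "dz": 0, "spin": 0, "grip": 20},
    {"dx": 0.07, "dy": 0.2, "dz": 0, "spin": 0, "grip": 20},
    {"dx": 0.1, "dy": 0.3, "dz": 0, "spin": 0, "grip": 20},
    {"dx": 0.12, "dy": 0.33, "dz": 0, "spin": 0, "grip": 20},
    {"dx": 0.12, "dy": 0.33, "dz": 0, "spin": 0, "grip": 20},
    {"dx": 0.12, "dy": 0.33, "dz": 0, "spin": 0, "grip": 20},
    {"dx": 0.12, "dy": 0.33, "dz": 0, "spin": 0, "grip": 20},
    {"dx": 0.12, "dy": 0.33, "dz": 0, "spin": 0, "grip": 20},
    {"dx": 0.12, "dy": 0.33, "dz": 0, "spin": 0, "grip": 20},
    {"dx": 0.12, "dy": 0.33, "dz": 0, "spin": 0, "grip": 20}
  ]
}}

```text
time_s: 24.8
tcp_pos: [0.4991, 0.0611, 0.0382]
eef_rot: [179.8, -0.5, -109.8]
contact_force: [5.6, -29.7, 2.8]
gripper_width: 0.0453
```

```bash
python3 - <<'E'
from h import *
boxlie()
im2=r.capture("side"); im=r.capture("top")
a=cv2.resize(im[150:250,150:275],(400,320),interpolation=cv2.INTER_CUBIC); b=cv2.resize(im2[180:290,190:320],(380,320),interpolation=cv2.INTER_CUBIC)
cv2.imwrite("pics/c6.png",np.hstack([a,b]))
E
```

```text
top [(0.75, 2411), (0.63, 789)]
side [(0.62, 1961)]
['top'] box in board mm [112.7  -1.6] yaw 1.03 113.8
['side'] box in board mm [94.1 -7.6] yaw 1.89 173.5
['top', 'side'] box in board mm [109.7  -3.1] yaw 1.71 410.4
```

View pics/c6.png

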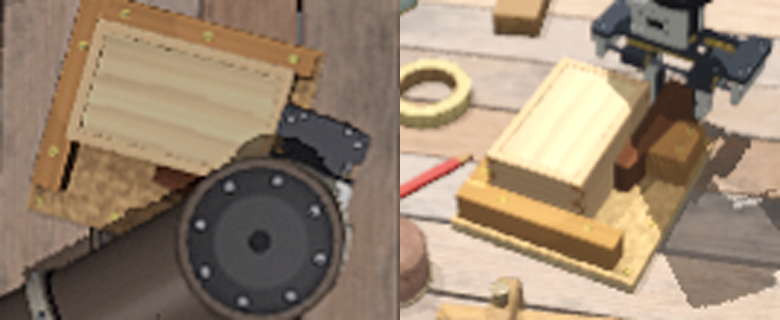

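The wedge is jammed at about 30 N. The top view shows the box still in the corner, and the side view shows the thin end past the cheek (630,165). Releasing.

Request:
{"api": "servo_tool", "payload": {
  "targets": [
    {"dx": 0, "dy": 0, "dz": 0, "spin": 0, "grip": 70},
    {"dx": 0, "dy": 0, "dz": 0, "spin": 0, "grip": 80},
    {"dx": -0.1, "dy": -0.3, "dz": 0, "spin": 0, "grip": 80},
    {"dx": -0.15, "dy": -0.4, "dz": 0, "spin": 0, "grip": 80},
    {"dx": -0.15, "dy": -0.4, "dz": 0, "spin": 0, "grip": 80},
    {"dx": -0.15, "dy": -0.4, "dz": 0, "spin": 0, "grip": 80},
    {"dx": -0.15, "dy": -0.4, "dz": 0, "spin": 0, "grip": 80},
    {"dx": -0.15, "dy": -0.4, "dz": 1, "spin": 0, "grip": 80},
    {"dx": -0.15, "dy": -0.4, "dz": 3, "spin": 0, "grip": 80},
    {"dx": -0.15, "dy": -0.4, "dz": 6, "spin": 0, "grip": 80}
  ]
}}

```text
time_s: 25.93
tcp_pos: [0.4984, 0.0619, 0.0978]
eef_rot: [179.8, -0.2, -109.7]
contact_force: [0.4, -0.0, 0.3]
gripper_width: 0.07
```

Request:
{"api": "servo_tool", "payload": {
  "targets": [
    {"dx": 0, "dy": 0, "dz": 4, "spin": 0, "grip": 80},
    {"dx": 0, "dy": -3, "dz": 8, "spin": 0, "grip": 80},
    {"dx": 0, "dy": -7, "dz": 10, "spin": 0, "grip": 80},
    {"dx": 0, "dy": -11, "dz": 10, "spin": 0, "grip": 80},
    {"dx": 0, "dy": -15, "dz": 10, "spin": 0, "grip": 80},
    {"dx": 0, "dy": -19, "dz": 10, "spin": 0, "grip": 80},
    {"dx": 0, "dy": -22, "dz": 10, "spin": 0, "grip": 80},
    {"dx": 0, "dy": -25, "dz": 10, "spin": 0, "grip": 80},
    {"dx": 0, "dy": -28, "dz": 10, "spin": 0, "grip": 80},
    {"dx": 0, "dy": -28, "dz": 10, "spin": 0, "grip": 80}
  ]
}}

```text
time_s: 26.77
tcp_pos: [0.4996, -0.2214, 0.1992]
eef_rot: [-180.0, -0.0, -109.9]
contact_force: [0.6, 0.5, 0.4]
gripper_width: 0.07
```

```bash
python3 - <<'E'
from h import *
s=r.get_state(); print(s["tcp_pos"],s["contact_force"],s["time_s"])
boxlie()
g=app(T(BP),[.04,.072,0])[0]; wchk(.015,[g[0],g[1],BP[2]-.0995])
im2=r.capture("side"); im=r.capture("top")
a=cv2.resize(im[150:250,150:275],(400,320),interpolation=cv2.INTER_CUBIC); b=cv2.resize(im2[180:290,190:320],(380,320),interpolation=cv2.INTER_CUBIC)
cv2.imwrite("pics/c7.png",np.hstack([a,b]))
E
```

```text
[ 0.49956682 -0.22138     0.19915899] [0.58366548 0.52256433 0.35242227] 26.7667
top [(0.69, 2545)]
side [(0.83, 1914)]
['top'] box in board mm [110.2  -0.8] yaw -1.26 12.4
['side'] box in board mm [ 89.9 -10.2] yaw 3.37 194.9
['top', 'side'] box in board mm [107.9  -2.5] yaw -1.0 328.4
side 0.83 [262.8, 209.5, 293.5, 243.8] 466 expect 614
top 0.94 [198.5, 205.3, 238.0, 225.3] 449 expect 679
side wedge origin board mm [37.7 66.6] yaw rel -5.4 res 84.6
top wedge origin board mm [73.8 70.2] yaw rel -5.3 res 121.2
```

View pics/c7.png

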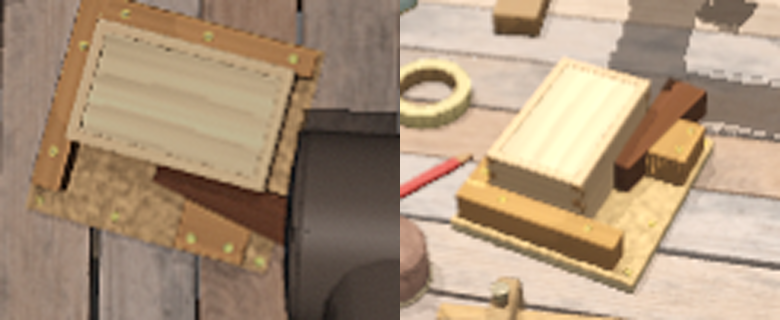

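The wedge stands in the slot flush against box and cheek, with its thick end out over the front. The box is still in the corner, and the arm is clear. Handing in.

```bash
python3 - <<'E'
from h import *
print(r.close_job())
E
```

```text
the job is handed in; nothing more can be done
None
```

The box is on its back in the corner with the wedge jammed beside it. I handed the job in at about 27 s of the 72 s allowed.

**What I did**
- Tipped the box over the bed's edge with the closed fingers.
- Pushed it against the end stop, then against the side fence. Each time the force rose to about 21 N with almost no further movement.
- Gripped the wedge near its thick end and slid it in, thin end first. It stopped moving at about 30 N, and I let go and withdrew the arm.

**Last checks**
- **Box:** the top camera puts its middle at x = 110, y = -1 mm, turned by about -1.3 degrees. The target is 110, 0. I put the small turn down to measurement error, since the box sits flat against stop and fence in the picture.
- **Wedge:** the tool's position at release puts it about 40 to 43 mm along the board, with the target at 40. The side-camera fit gave x = 38, y = 67 mm at -5.4 degrees, against a target of 40, 72 at -5.7 degrees.
- **Disagreements:** two fits did not match. The side-camera fit of the box gave x = 90, y = -10 with a large residual. The top-camera fit of the wedge gave x = 74, because the arm hid part of it. I discounted both, as the pictures show the box and wedge in place.
- **Bystanders:** the arm's paths kept clear of the plane, sanding block and marking gauge. I took no final measurement of where they are.
- **Refused calls:** two early move calls were refused because of missing fields. They moved nothing.

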